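Clear the lever and feed the sample rack

ROBOT

A 7-joint arm with a two-finger parallel gripper is mounted at the origin on the work surface. World frame = base frame: x ahead of the robot, y to its left, z up, the work surface at z = 0. Lengths are in mm, angles in rad, forces in N, time in s.
With the tool pointing down it reaches from about 425 to 925 mm from the base axis. Payload 6.8 kg.
Tool frame: the origin (TCP) lies at the very end of the fingers, on their centre line; the grasp point (between the pads) lies 19 mm behind it (grasp_offset is the distance from the TCP to the grasp point, in mm); z points along the fingers, y is the line along which they close (so a half turn about z gives the same grasp; the last joint's range is limited). The gripper opens to 88 mm and grips with 3 to 60 N. Pads are 20 mm wide; open, the fingers measure 115 mm over their backs; the gripper's body (75 mm by 178 mm) begins 61 mm behind the grasp point.
Start: joints at [-1.239, 0.477, 0.022, 1.555, -0.011, 1.109, -0.083], TCP at [287.386, 610.784, 222.664] pointing down, gripper open.
Joint ranges: [-2.96, 2.96], [-0.34, 2.1], [-1.41, 1.46], [0.24, 2.44], [-1.37, 4.51], [0.17, 1.92], [-2.96, 2.96]. Speed limits (rad/s): [2.39, 2.39, 3.14, 3.14, 3.14, 3.14, 3.14].

INTERFACE

Orientations are given as a unit quaternion [w, x, y, z].
In Python, from bench import * gives the robot as it stands.
- The arm moves only by the tool carry_out, never from a script. Its argument "deltas" is a list of rows, each a list of 7 numbers: the shift along the tool's x, y, z each as a share of 0.15 m, from -1 to 1, then the turn, a rotation vector about the tool's x, y, z each as a share of 180 degrees, from -1 to 1, then the opening, from -1 (shut) to 1 (fully open). In form: [[dx, dy, dz, rx, ry, rz, grip], ...]. A call has 1 to 20 rows; each row is the pose to reach, as a shift and turn from the pose commanded when the call began, along the tool's axes at that moment, turning the shorter way round; what a row does not reach only later rows make up. A row lasts 1/10 s, in which the tool goes at most 50 mm and 8.59 degrees, less where a joint would pass 70% of its speed; a pose out of reach is approached as far as the arm can. A call with a number of a shift or a turn outside -1 to 1 is refused whole. A call with a gripper value outside its range is refused whole. The fingers move at their own pace and stop on an object; "newtons" is the grip in N (left out, the last holds). Time passes only in rows, so rows that repeat a pose let the fingers close. It gives the time, the measured TCP pose, the force, the opening and the grip force at its end, in the units of the state.
- state(): the state, without advancing time (a new reading comes with each control period).
- snapshot(name): name is "scene" or "side" or "wrist"; returns the picture (480x640x3 uint8, red, green, blue); there is no depth.
- calibration(name): a dict with "fx", "fy", "cx", "cy" (pixels), "world_from_camera" (4x4, takes a point from camera to world coordinates). Camera axes: x right, y down, z forward; pixel columns grow to the right and rows downward; lengths in mm; the calibration is good to about 2 mm. A picture is of the moment at which its call begins: read the wrist's pose just before it. calibration takes no time and is no camera call; for the wrist camera it gives the pose at the moment of the call.
- hand_in(): hands the job in; it is judged then, once.
Trained networks look in the newest picture that a camera, given by its name, has taken for a name from the list of things; names that differ only in an ending like _2 or _b are one class to them, and where a whole thing is asked for, a point or a joint stands for the part that bears it (a point fixed in the world has none). Each returns a list of dicts, best first, with "p" (0 to 1); they miss things now and then, are a little off and sometimes report something else, mostly with a low value. They report only what shows in the picture. A call takes as long as a camera call. They do not tell look-alikes from the thing itself.
- cut_out(camera, target): "region" (480x640 bool, what is visible of it).
- tip_of(camera, target): "centre" ([x, y, z] in mm, in world coordinates, good to about 4 mm: a listed point, or the origin of a listed thing).
The state is a dict: "time": time; "joint_pos": joint angles; "joint_velocities": joint speeds; "joint_torque": joint torques, N m; "position": TCP position; "orientation": TCP orientation; "force": force on the tool from outside, world axes, zero at the start; "moment": the same for the moment, N m; "width": opening from 0.0 (shut) to 1.0 (fully open); "grasp_force": force on a finger pad.
Only numpy, scipy, OpenCV 4.12 (cv2) and the standard library are available. Lean on these libraries where they do the work, as an engineer would, in place of code of your own. Each camera call takes 0.05 s, during which the arm holds its last target. There are 200 camera calls.

TASK

The empty blue tube caddy has been left in the way of the rack feeder's orange lever: hang it by its handle on the steel hook and let go of it. Then push the lever round to its stop, pressing it firmly against the stop for a moment but without forcing it, so that it slides the sample rack along to the reading position, and let the lever spring back. Move the rack with the lever only, and leave the bottle, the jar and the green tip box as they are.

Things in the scene. Friction and masses are not known exactly. Their poses are not given: they have to be found in the camera images.
- feeder: cream rack feeder, fixed. Origin on the bench under the lane; rack is fed along its y. Base plate 10 mm thick, x -32 to 113, y -105 to 175 mm. Rails at x = +-22 mm, 26 mm high; end gate y 160 to 170 mm, 50 mm high; reader housing x 70 to 110, y 65 to 165 mm, 65 mm high, on the side away from the robot
- lever (a joint): angle of the sprung lever about a vertical axis: 0 at rest (arm points to the feeder's -x side, 0.45 rad towards its -y), growing as the handle swings towards the feeder's +y; rubber-buffered stop at 0.90 rad. 2 to 5 N at the handle move it; it springs back to 0 when released; pressing it home firmly means some 10 to 20 N against the stop
- lever_handle (a point): in the lever's upright orange handle, on its axis at 75 mm above the bench; the handle is a round post 20 mm across from 42 to 90 mm above the bench, 170 mm from the pivot; the steel arm under it, 12 mm wide, spans heights 30 to 40 mm. Moves with the lever
- lever_pivot (a point): on the lever's vertical hinge axis, 75 mm above the bench (x 66, y 0 mm in the feeder's frame)
- rack: loose grey rack, 24 x 100 x 45 mm, with five fixed capped tubes up to 91 mm above its underside, standing in the feeder's lane, 10 mm above the bench, long side along the lane. Origin at the centre of its underside. At the reading position its origin is at y = 98 mm or a little more in the feeder's frame
- caddy: loose empty blue tube caddy, 0.25 kg: tray 80 (x) x 76 (y) x 45 mm; two straps at y = +-41 mm carry a bar along y, 18 mm thick, 90 mm long, its underside 105 mm above the tray's underside (opening 74 mm wide). On the bar a white grip block 18 (x) x 50 (y) mm, top at 153 mm. Origin at the centre of its underside; the same turned by half a turn
- caddy_grip (a point): centre of the white grip block, 143 mm above the caddy's underside (10 mm below the block's top, 38 mm above the bar's underside)
- hook: hook stand, fixed. Origin on the bench; its round level arm, 10 mm thick, axis 190 mm high, runs along the stand's x from the post (14 mm thick, at x = 55 mm, 190 mm high) to x = -70 mm, then a tip turned up to x = -78 mm, 210 mm high. Base 130 x 120 x 12 mm
- hook_seat (a point): on top of the hook arm, 195 mm above the bench, x = -30 mm in the stand's frame: the middle of where the caddy's bar should rest, bar across the arm (along the stand's y)
- reagent: loose reagent bottle with orange cap, 52 mm across, 110 mm high, bystander; origin at the centre of its underside
- jar: loose jar with red cap, 48 mm across, 60 mm high, bystander; origin at the centre of its underside
- tipbox: loose green pipette-tip box 75 x 110 x 55 mm, bystander; origin at the centre of its underside
Not all that is in view belongs to the job. Of the things that look like the caddy, the larger one is meant. Leave any purple or yellow look-alike of the hook alone.

How it is judged (in metres and radians):
On the way, in this order (a step that is already met when the one before it is completed fails the run):
1. the caddy hangs on the hook, upright, released by the gripper (contact force between caddy and hook above 1 N and height (world z) of caddy above 0.075 m and angle between caddy's own z axis and vertical below 0.25 rad and contact force between each of the fingers, the arm and caddy below 0.2 N and distance between caddy_grip and hook_seat below 0.075 m), for 0.3 s.
2. the lever is pressed firmly (7 N or more) against its stop, the rack at the reading position (value of joint lever above 0.87 rad and contact force between the fingers and feeder above 7 N and y of rack in the frame of feeder above 0.093 m), for 0.2 s.
At the end, for the whole second after the job is handed in: The caddy hangs still and upright (within 0.25 rad) by its bar on the hook, clear of the bench; the rack stands upright in the lane at the reading position (origin at y 93 to 115 mm in the feeder's frame); the lever has sprung back to rest (below 0.08 rad). Nothing else has been moved (value of joint lever below 0.08 rad and y of rack in the frame of feeder between 0.093 and 0.115 m and angle between rack's own z axis and vertical below 0.1 rad and height (world z) of rack below 0.014 m and contact force between caddy and hook above 1 N and height (world z) of caddy above 0.075 m and angle between caddy's own z axis and vertical below 0.25 rad and distance between caddy_grip and hook_seat below 0.075 m and linear speed of caddy below 0.05 m/s and linear speed of rack below 0.02 m/s); the robot touches nothing.
It fails at once if the robot touches the rack (contact force between any of the fingers, the arm and rack above 1 N).
It fails at once if the lever or feeder is forced with more than 35 N (contact force between any of the fingers, the arm and feeder above 35 N).
It fails at once if the caddy is shoved by the lever or knocked over (angle between caddy's own z axis and vertical above 0.7 rad or contact force between caddy and feeder above 1 N).
It fails at once if a bystander is moved by more than 25 mm or tipped (distance of any of reagent, jar, tipbox from where it was at the start of the episode above 0.025 m or angle between any of reagent, jar, tipbox's own z axis and vertical above 0.4 rad).
It also fails if it takes over 70 s, if anything falls off the work surface, if the arm or the gripper's body presses on something with over 40 N, if the wrist force passes 120 N, or if a joint passes its speed limit or range.

## Working session

There is one attempt and no reset: what is moved stays moved. The work goes in short steps, Python scripts to look and compute and a tool call to move; the robot and the scene stay as the last step left them, time stands still between calls to the robot, and variables do not carry over. Pictures are saved under pics/ and viewed, at most 10 in all, crops included, and the job is handed in when it is done.

Besides the shell and the picture viewer there is one more tool, called after "Emit:" as name([rows], argument=value, ...), one row to a line, values as JSON. carry_out: Moves the arm, as the interface text tells. Its arguments: {"type":"object","properties":{"deltas":{"type":"array"},"newtons":{"type":"number"}},"required":["deltas"]}

```bash
mkdir -p pics; cat > h.py <<'E'
from bench import *
import numpy as np, cv2
def save(n,img): cv2.imwrite(f'pics/{n}.png',cv2.cvtColor(img,cv2.COLOR_RGB2BGR))
def px(cam,p):
    c=calibration(cam);T=np.linalg.inv(np.array(c['world_from_camera']));q=T[:3,:3]@np.array(p)+T[:3,3]
    return np.round([c['fx']*q[0]/q[2]+c['cx'],c['fy']*q[1]/q[2]+c['cy']],0)
def ray(cam,u,v,z):
    c=calibration(cam);T=np.array(c['world_from_camera']);d=T[:3,:3]@np.array([(u-c['cx'])/c['fx'],(v-c['cy'])/c['fy'],1])
    return T[:3,3]+d*(z-T[2,3])/d[2]
E
python3 - <<'E'
from h import *
a=snapshot('scene');b=snapshot('side')
save('both',cv2.resize(np.hstack([a,b]),(800,300))); save('scene0',a); save('side0',b)
for cam in('scene','side'):
    for n in 'feeder lever_handle lever_pivot rack caddy caddy_grip hook hook_seat reagent jar tipbox'.split():
        for r in tip_of(cam,n)[:3]: print(cam,n,round(r['p'],2),np.round(r['centre']),px(cam,r['centre']))
print(state())
E
```

```text
scene feeder 0.73 [ 610. -261.    3.] [213. 266.]
scene lever_handle 0.97 [ 524. -332.   76.] [181. 219.]
scene lever_pivot 0.77 [ 679. -267.   76.] [198. 274.]
scene rack 0.79 [ 620. -222.    8.] [229. 268.]
scene caddy 0.92 [ 431. -333.   -3.] [195. 210.]
scene caddy 0.86 [ 506. -228.   -2.] [232. 232.]
scene caddy_grip 0.76 [ 508. -229.  144.] [220. 193.]
scene caddy_grip 0.71 [ 430. -336.   99.] [184. 183.]
scene caddy_grip 0.19 [439. 150.   4.] [381. 208.]
scene hook 0.88 [802. 261.  -0.] [450. 340.]
scene hook 0.84 [565. 205.   3.] [408. 248.]
scene hook 0.56 [532. 411.   3.] [491. 236.]
scene hook_seat 0.95 [768. 254. 197.] [467. 276.]
scene hook_seat 0.68 [537. 202. 198.] [419. 182.]
scene hook_seat 0.62 [506. 394. 193.] [506. 172.]
scene reagent 0.62 [ 667. -415.   -2.] [142. 289.]
scene jar 0.92 [ 586. -425.    3.] [145. 259.]
scene jar 0.6 [539. 202. 196.] [419. 184.]
scene tipbox 0.82 [440. 151.   1.] [381. 210.]
side feeder 0.56 [ 614. -262.   -4.] [351. 213.]
side lever_handle 0.88 [ 526. -332.   77.] [396. 181.]
side lever_pivot 0.97 [ 677. -266.   74.] [329. 182.]
sid
[... 692 characters left out ...]
array([-1.23906234,  0.47698502,  0.02238078,  1.55543607, -0.0114631 ,
        1.10931083, -0.08312542]), 'joint_velocities': array([-0.00034499, -0.00149876, -0.00037024,  0.00169514, -0.00040916,
        0.00121918, -0.00058355]), 'joint_torque': array([-5.63247140e-04, -5.82696855e+01,  1.53291520e+00, -2.72939175e+01,
       -5.44743345e-02,  9.89198772e-03,  3.29616535e-05]), 'position': array([287.40029691, 610.75276538, 222.65833825]), 'orientation': array([ 4.47542183e-06,  2.18155153e-01,  9.75914099e-01, -6.10164827e-06]), 'force': array([-0.66375833,  0.04952597, -0.53376177]), 'moment': array([0.04304721, 0.02255112, 0.01543751]), 'grasp_force': 0.0, 'width': 0.9994410408684621}
```

View pics/scene0.png

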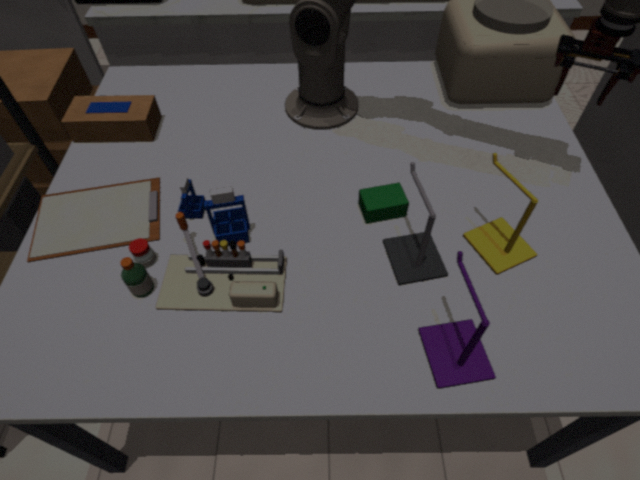

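View pics/side0.png

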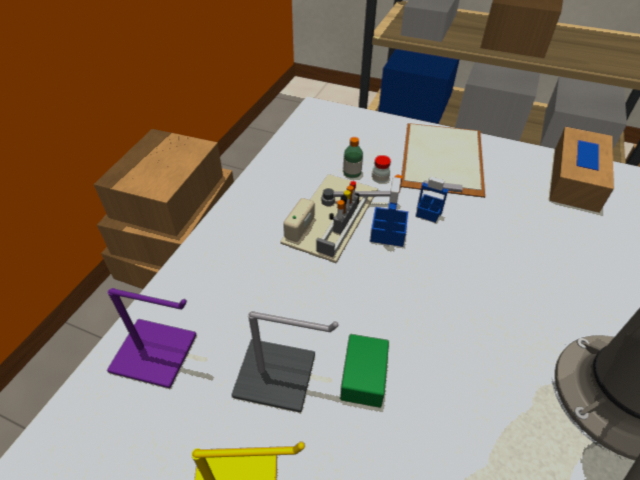

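Caddy look-alikes in the scene view are at (192,205), small, and (230,222), larger with the white grip block, so (230,222) fits. The hooks are grey steel (415,255), yellow (500,240) and purple (455,350); the grey one fits. I'll confirm both in one enlarged crop.

```bash
python3 - <<'E'
from h import *
a=cv2.imread('pics/scene0.png')
a=cv2.convertScaleAbs(a,alpha=1.8)
l=cv2.resize(a[165:315,155:295],(560,600),interpolation=cv2.INTER_CUBIC)
r=cv2.resize(a[150:300,380:440],(240,600),interpolation=cv2.INTER_CUBIC)
cv2.imwrite('pics/crop1.png',np.hstack([l,r]))
E
```

```text
(no output)
```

View pics/crop1.png

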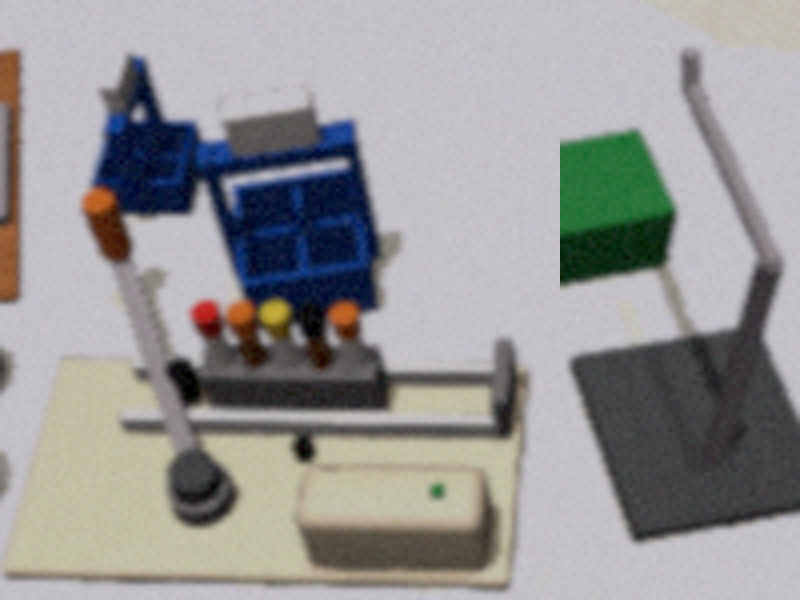

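The crop shows the larger caddy with its white block at crop (268,125) and bar ends at (198,165) and (356,145). The grey steel hook has its arm from (690,90) to (768,262). Next I'll get the yaws from these.

```bash
python3 - <<'E'
from h import *
L=lambda u,v,z:ray('scene',155+u/4,165+v/4,z)
R=lambda u,v,z:ray('scene',380+(u-560)/4,150+v/4,z)
def yaw(a,b):d=b-a;return np.round(a),np.round(b),round(np.hypot(d[0],d[1])),round(float(np.arctan2(d[1],d[0])),3)
print('bar low',yaw(L(200,171,105),L(356,153,105)))
print('tray front low',yaw(L(246,305,0),L(374,304,0)))
print('grip front top',yaw(L(224,113,153),L(314,105,153)))
print('plate front',yaw(L(8,573,10),L(508,583,10)),'back',yaw(L(62,360,10),L(525,370,10)))
print('hook arm',yaw(R(690,90,192),R(768,262,192)))
print('hook base left',yaw(R(573,360,12),R(636,535,12)))
E
```

```text
bar low (array([ 516., -271.,  105.]), array([ 504., -182.,  105.]), 89, 1.706)
tray front low (array([ 534., -262.,    0.]), array([ 535., -184.,    0.]), 79, 1.562)
grip front top (array([ 516., -247.,  153.]), array([ 511., -198.,  153.]), 50, 1.672)
plate front (array([ 723., -366.,   10.]), array([733., -92.,  10.]), 274, 1.533) back (array([ 581., -364.,   10.]), array([593., -88.,  10.]), 276, 1.527)
hook arm (array([501., 194., 192.]), array([622., 217., 192.]), 124, 0.183)
hook base left (array([547., 145.,  12.]), array([670., 169.,  12.]), 126, 0.189)
```

```bash
cat > go.py <<'E'
from h import *
import sys
from scipy.spatial.transform import Rotation as Ro
def tgt(x,y,z,yaw):  # tool pointing down, tool y at yaw deg
    a=np.radians(yaw); yv=np.array([np.cos(a),np.sin(a),0]); zv=np.array([0,0,-1.]); xv=np.cross(yv,zv)
    return np.array([x,y,z]),Ro.from_matrix(np.stack([xv,yv,zv],1))
def row(p,R,p1,R1):
    d=R.inv().apply(p1-p)/150; r=(R.inv()*R1).as_rotvec()/np.pi
    return np.round(np.r_[d,r],4)
s=state(); p=s['position'];w,x,y,z=s['orientation'];R=Ro.from_quat([x,y,z,w])
yaw=np.degrees(np.arctan2(*R.as_matrix()[[1,0],1]))
print('t',round(s['time'],2),'p',np.round(p,1),'yaw',round(yaw,1),'F',np.round(s['force'],1),'w',round(s['width'],2),'g',round(s['grasp_force'],1),'j',np.round(s['joint_pos'],2))
for a in sys.argv[1:]:
    t=tgt(*map(float,a.split(','))); print(a,row(p,R,*t).tolist()); p,R=t
E
python3 go.py 400,480,330,50 500,340,330,40 540,200,330,30 555,60,330,20 540,-80,330,10 508,-200,300,6.3 508,-229,200,6.3
```

```text
t 1.2 p [287.4 610.8 222.7] yaw 64.8 F [-0.7  0.  -0.5] w 1.0 g 0.0 j [-1.24  0.48  0.02  1.56 -0.01  1.11 -0.08]
400,480,330,50 [-1.0504, -0.4691, -0.7156, -0.0, 0.0, 0.0822]
500,340,330,40 [-1.1106, -0.2864, 0.0, 0.0, 0.0, 0.0556]
540,200,330,30 [-0.8864, -0.3957, 0.0, 0.0, 0.0, 0.0556]
555,60,330,20 [-0.8583, -0.3801, 0.0, 0.0, 0.0, 0.0556]
540,-80,330,10 [-0.8428, -0.4132, 0.0, 0.0, 0.0, 0.0556]
508,-200,300,6.3 [-0.7508, -0.349, 0.2, 0.0, 0.0, 0.0206]
508,-229,200,6.3 [-0.1922, -0.0212, 0.6667, 0.0, 0.0, 0.0]
```

Emit:
carry_out([
  [-1, -0.45, -0.7, 0, 0, 0.08, 0.2],
  [-1, -0.45, -0.7, 0, 0, 0.08, 0.2],
  [-1, -0.45, -0.7, 0, 0, 0.08, 0.2],
  [-1, -0.45, -0.7, 0, 0, 0.08, 0.2],
])

```text
time: 1.6
position: [395.8, 484.1, 329.2]
orientation: [0.0, 0.339, 0.941, 0.0]
force: [0.8, 1.0, 0.7]
width: 0.674
grasp_force: 0.0
```

Emit:
carry_out([
  [-1, -0.28, 0, 0, 0, 0.055, 0.2],
  [-1, -0.28, 0, 0, 0, 0.055, 0.2],
  [-1, -0.28, 0, 0, 0, 0.055, 0.2],
  [-1, -0.28, 0, 0, 0, 0.055, 0.2],
])

```text
time: 2.0
position: [488.0, 350.4, 328.4]
orientation: [0.002, 0.424, 0.906, -0.0]
force: [0.3, 0.2, 0.2]
width: 0.599
grasp_force: 0.0
```

Emit:
carry_out([
  [-0.95, -0.4, 0, 0, 0, 0.055, 0.2],
  [-0.95, -0.4, 0, 0, 0, 0.055, 0.2],
  [-0.95, -0.4, 0, 0, 0, 0.055, 0.2],
  [-0.95, -0.4, 0, 0, 0, 0.055, 0.2],
])

```text
time: 2.4
position: [532.4, 202.9, 328.4]
orientation: [0.001, 0.5, 0.866, -0.0]
force: [0.1, 0.1, 0.2]
width: 0.6
grasp_force: 0.0
```

```bash
python3 go.py 555,60,330,20 540,-80,330,10 508,-200,300,6.3 508,-229,200,6.3
```

```text
t 2.4 p [532.4 202.9 328.4] yaw 30.0 F [0.1 0.1 0.2] w 0.6 g 0.0 j [-0.75  0.22  0.33  1.7  -0.07  1.24  0.12]
555,60,330,20 [-0.9006, -0.3458, -0.0085, 0.0002, 0.0009, 0.0556]
540,-80,330,10 [-0.8428, -0.4132, 0.0, 0.0, 0.0, 0.0556]
508,-200,300,6.3 [-0.7508, -0.349, 0.2, 0.0, 0.0, 0.0206]
508,-229,200,6.3 [-0.1922, -0.0212, 0.6667, 0.0, 0.0, 0.0]
```

Emit:
carry_out([
  [-0.9, -0.35, 0, 0, 0, 0.055, 0.2],
  [-0.9, -0.35, 0, 0, 0, 0.055, 0.2],
  [-0.9, -0.35, 0, 0, 0, 0.055, 0.2],
  [-0.9, -0.35, 0, 0, 0, 0.055, 0.2],
])

```text
time: 2.8
position: [554.4, 60.5, 328.3]
orientation: [0.001, 0.573, 0.82, -0.0]
force: [0.1, 0.2, -0.2]
width: 0.601
grasp_force: 0.0
```

Emit:
carry_out([
  [-0.85, -0.41, 0, 0, 0, 0.055, 0.2],
  [-0.85, -0.41, 0, 0, 0, 0.055, 0.2],
  [-0.85, -0.41, 0, 0, 0, 0.055, 0.2],
  [-0.85, -0.41, 0, 0, 0, 0.055, 0.2],
])

```text
time: 3.2
position: [540.3, -79.1, 328.3]
orientation: [0.001, 0.641, 0.768, -0.0]
force: [0.5, 0.0, -0.3]
width: 0.602
grasp_force: 0.0
```

Emit:
carry_out([
  [-0.75, -0.35, 0.2, 0, 0, 0.02, 0.2],
  [-0.75, -0.35, 0.2, 0, 0, 0.02, 0.2],
  [-0.75, -0.35, 0.2, 0, 0, 0.02, 0.2],
  [-0.75, -0.35, 0.2, 0, 0, 0.02, 0.2],
  [-0.75, -0.35, 0.2, 0, 0, 0.02, 0.2],
])

```text
time: 3.7
position: [511.4, -192.2, 297.6]
orientation: [-0.0, 0.661, 0.75, 0.0]
force: [0.4, -0.1, 0.8]
width: 0.6
grasp_force: 0.0
```

```bash
python3 - <<'E'
from h import *
a=snapshot('wrist'); save('w1',a)
for n in ['caddy','caddy_grip','lever_handle']:
    for r in tip_of('wrist',n)[:3]: print(n,round(r['p'],2),np.round(r['centre']),px('wrist',r['centre']))
for y in (0,6.3,12):
    c=np.cos(np.radians(y));s=np.sin(np.radians(y))
    print(y,[px('wrist',[508-s*k+c*i,-229+c*k+s*i,153]).tolist() for k in(-25,25) for i in (-9,9)])
E
python3 go.py 508,-229,200,6.3
```

```text
caddy 0.95 [ 505. -226.    0.] [315. 231.]
caddy_grip 0.88 [ 508. -229.  144.] [315. 266.]
lever_handle 0.62 [ 523. -336.   78.] [317. 334.]
0 [[302.0, 292.0], [320.0, 294.0], [308.0, 241.0], [327.0, 243.0]]
6.3 [[304.0, 293.0], [323.0, 294.0], [305.0, 242.0], [325.0, 242.0]]
12 [[307.0, 294.0], [326.0, 293.0], [302.0, 243.0], [322.0, 241.0]]
t 3.9 p [ 511.7 -191.6  297.8] yaw 7.4 F [ 0.3 -0.  -0.7] w 0.6 g 0.0 j [-0.27  0.22  0.61  1.8  -0.14  1.16  0.52]
508,-229,200,6.3 [-0.2441, -0.057, 0.652, 0.0002, -0.0001, 0.0061]
```

View pics/w1.png

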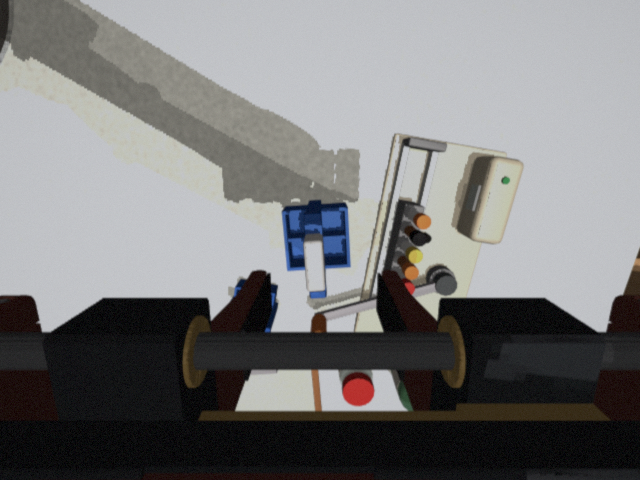

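Wrist picture: the grip block is centred at (315,265), its edges square with the fingers, which agrees with (508,-229). The lever handle is at (318,323) and the rack at (410,245), clear of the fingers. Moving down to grip.

Emit:
carry_out([
  [-0.24, -0.04, 0, 0, 0, 0, 0.2],
  [-0.24, -0.04, 0.3, 0, 0, 0, 0.2],
  [-0.24, -0.04, 0.6, 0, 0, 0, 0.2],
  [-0.24, -0.04, 0.6, 0, 0, 0, 0.2],
  [-0.24, -0.04, 0.6, 0, 0, 0, 0.2],
])

```text
time: 4.4
position: [509.7, -229.4, 208.2]
orientation: [-0.0, 0.661, 0.751, -0.0]
force: [-0.4, -0.1, 0.6]
width: 0.604
grasp_force: 0.0
```

```bash
python3 go.py 508,-229,124,7.4
```

```text
t 4.4 p [ 509.7 -229.4  208.2] yaw 7.3 F [-0.4 -0.1  0.6] w 0.6 g 0.0 j [-0.17  0.34  0.6   1.88 -0.23  0.99  0.66]
508,-229,124,7.4 [0.0042, -0.0101, 0.5612, -0.0003, -0.0001, -0.0007]
```

Emit:
carry_out([
  [0, -0.01, 0.2, 0, 0, 0, 0.2],
  [0, -0.01, 0.4, 0, 0, 0, 0.2],
  [0, -0.01, 0.56, 0, 0, 0, 0.2],
  [0, -0.01, 0.56, 0, 0, 0, 0.2],
  [0, -0.01, 0.56, 0, 0, 0, 0.2],
  [0, -0.01, 0.56, 0, 0, 0, -1],
  [0, -0.01, 0.56, 0, 0, 0, -1],
  [0, -0.01, 0.56, 0, 0, 0, -1],
  [0, -0.01, 0.56, 0, 0, 0, -1],
  [0, -0.01, 0.56, 0, 0, 0, -1],
], newtons=25)

```text
time: 5.4
position: [507.9, -230.4, 123.9]
orientation: [0.0, 0.661, 0.75, 0.0]
force: [-0.6, -2.4, -2.5]
width: 0.207
grasp_force: 25.0
```

Emit:
carry_out([
  [0, 0, -0.1, 0, 0, 0, -1],
  [0, 0, -0.3, 0, 0, 0, -1],
  [0, 0, -0.5, 0, 0, 0, -1],
  [0, 0, -0.7, 0, 0, 0, -1],
  [0, 0, -0.9, 0, 0, 0, -1],
  [0, 0, -0.9, 0, 0, 0, -1],
])

```text
time: 6.0
position: [509.6, -231.8, 263.3]
orientation: [0.003, 0.662, 0.75, 0.002]
force: [-0.5, -0.5, -2.6]
width: 0.202
grasp_force: 25.0
```

```bash
python3 go.py 530,-100,270,9 510,20,270,10 450,120,270,10.7 
python3 - <<'E'
from h import *
a=snapshot('wrist'); b=snapshot('side');save('g1',np.hstack([a[100:400,150:450],b[100:400,250:550]]))
for r in tip_of('side','caddy')[:3]+tip_of('side','lever_handle')[:1]+tip_of('side','rack')[:1]: print(round(r['p'],2),np.round(r['centre']))
for n in ('scene',):
    snapshot(n)
    for r in tip_of(n,'caddy')[:3]: print(round(r['p'],2),np.round(r['centre']))
E
```

```text
t 6.0 p [ 509.6 -231.8  263.3] yaw 7.2 F [-0.5 -0.5 -2.6] w 0.2 g 25.0 j [-0.2   0.28  0.63  1.83 -0.18  1.09  0.63]
530,-100,270,9 [0.8548, 0.245, -0.0452, 0.0022, 0.0008, -0.0102]
510,20,270,10 [0.811, -0.0065, 0.0, 0.0, 0.0, -0.0056]
450,120,270,10.7 [0.726, -0.2782, 0.0, 0.0, 0.0, -0.0039]
0.96 [ 508. -230.  132.]
0.57 [ 432. -338.   -2.]
0.22 [560. 206.   1.]
0.69 [ 610. -217.    7.]
0.77 [ 432. -338.   -1.]
0.72 [ 506. -228.  134.]
```

View pics/g1.png

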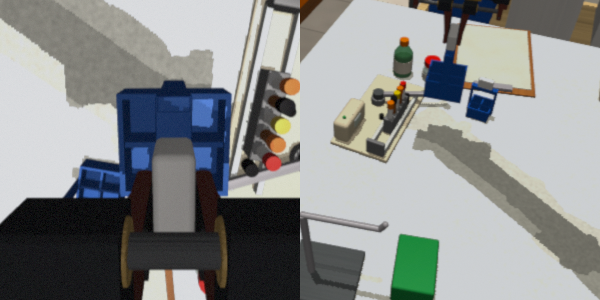

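Held cleanly: the tray is level and hangs straight below the fingers, side crop (445,80). Carrying it to the hook.

```bash
python3 go.py 500,-92,245,8 475,48,243,9 454,186,243,10.7
```

```text
t 6.35 p [ 507.  -230.1  257.4] yaw 7.2 F [ 0.2  0.6 -2. ] w 0.2 g 25.0 j [-0.2   0.28  0.63  1.83 -0.19  1.09  0.63]
500,-92,245,8 [0.9191, 0.0691, 0.0835, -0.0007, -0.0002, -0.0045]
475,48,243,9 [0.9474, -0.0351, 0.0133, 0.0, 0.0, -0.0056]
454,186,243,10.7 [0.9306, 0.0056, 0.0, 0.0, 0.0, -0.0094]
```

Emit:
carry_out([
  [0.15, 0.01, 0.04, 0, 0, 0, -1],
  [0.4, 0.03, 0.08, 0, 0, 0, -1],
  [0.65, 0.05, 0.08, 0, 0, 0, -1],
  [0.92, 0.07, 0.08, 0, 0, -0.004, -1],
  [0.92, 0.07, 0.08, 0, 0, -0.004, -1],
])

```text
time: 6.85
position: [500.5, -85.9, 245.6]
orientation: [-0.002, 0.653, 0.757, 0.0]
force: [-0.4, -0.4, -1.9]
width: 0.201
grasp_force: 25.0
```

Emit:
carry_out([
  [0.2, 0, 0.01, 0, 0, 0, -1],
  [0.45, -0.02, 0.01, 0, 0, 0, -1],
  [0.7, -0.03, 0.01, 0, 0, -0.003, -1],
  [0.95, -0.035, 0.01, 0, 0, -0.006, -1],
  [0.95, -0.035, 0.01, 0, 0, -0.006, -1],
])

```text
time: 7.35
position: [475.1, 53.1, 244.5]
orientation: [-0.001, 0.647, 0.763, -0.0]
force: [-0.4, -0.1, -2.3]
width: 0.206
grasp_force: 25.0
```

Emit:
carry_out([
  [0.2, 0, 0, 0, 0, 0, -1],
  [0.4, 0, 0, 0, 0, -0.003, -1],
  [0.6, 0, 0, 0, 0, -0.006, -1],
  [0.8, 0, 0, 0, 0, -0.009, -1],
  [0.93, 0, 0, 0, 0, -0.009, -1],
  [0.93, 0, 0, 0, 0, -0.009, -1],
  [0.93, 0, 0, 0, 0, -0.009, -1],
])

```text
time: 8.05
position: [454.5, 184.7, 244.7]
orientation: [0.0, 0.639, 0.769, -0.001]
force: [0.8, 0.2, -2.4]
width: 0.203
grasp_force: 25.0
```

```bash
python3 - <<'E'
from h import *
b=snapshot('side');a=snapshot('scene')
for c in('side','scene'):
  for r in tip_of(c,'caddy_grip')[:2]+tip_of(c,'hook_seat')[:3]: print(c,round(r['p'],2),np.round(r['centre']))
w=snapshot('wrist')
print('seat w',px('wrist',[538,201.5,195]),tip_of('wrist','hook_seat')[:2],calibration('wrist')['world_from_camera'])
B=cv2.resize(b[240:440,210:410],(400,400));A=cv2.resize(a[110:310,330:530],(400,400))
save('h1',cv2.convertScaleAbs(np.hstack([B,A]),alpha=1.4))
E
python3 go.py 485,192,243,10.7 538,201.5,243,10.7
```

```text
side 0.76 [456. 184. 264.]
side 0.6 [ 433. -342.  100.]
side 0.88 [537. 204. 195.]
side 0.77 [504. 400. 198.]
side 0.64 [771. 252. 192.]
scene 0.95 [455. 187. 263.]
scene 0.68 [ 430. -338.  101.]
scene 0.96 [537. 202. 196.]
scene 0.8 [509. 397. 195.]
scene 0.57 [770. 253. 196.]
seat w [457. 260.] [{'centre': [534.1, 198.1, 192.7], 'p': 0.74}] [[ 9.82821162e-01  1.78995297e-01  4.49805241e-02  4.42389664e+02]
 [ 1.84560439e-01 -9.53304872e-01 -2.39054944e-01  2.49501089e+02]
 [ 9.04421068e-05  2.43249883e-01 -9.69963652e-01  4.06211587e+02]
 [ 0.00000000e+00  0.00000000e+00  0.00000000e+00  1.00000000e+00]]
t 8.45 p [454.3 185.5 245.2] yaw 10.6 F [-0.  -0.5 -2.6] w 0.2 g 25.0 j [-0.83  0.15  0.36  1.98 -0.06  1.03 -0.27]
485,192,243,10.7 [0.0051, 0.2089, 0.0147, 0.0, -0.0, -0.0007]
538,201.5,243,10.7 [-0.0034, 0.3589, 0.0, 0.0, 0.0, 0.0]
```

View pics/h1.png

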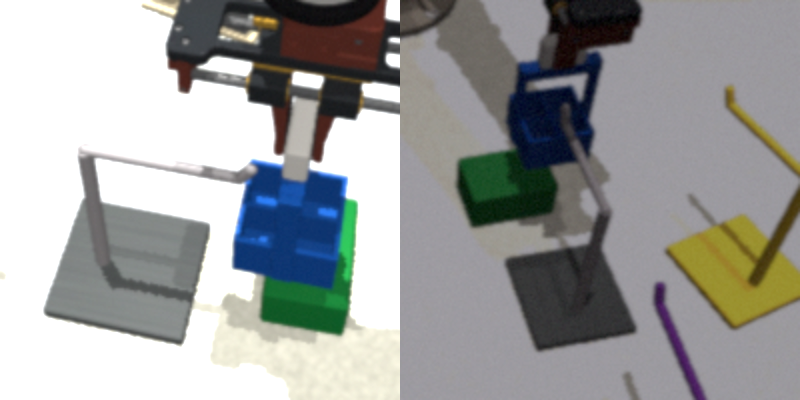

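The caddy is in front of the tip with its opening facing the arm: scene crop tip at (566,110), opening 525–595. Sliding it on.

Emit:
carry_out([
  [0, 0.06, 0, 0, 0, 0, -1],
  [0, 0.13, 0, 0, 0, 0, -1],
  [0, 0.21, 0, 0, 0, 0, -1],
  [0, 0.3, 0, 0, 0, 0, -1],
  [0, 0.4, 0, 0, 0, 0, -1],
  [0, 0.5, 0, 0, 0, 0, -1],
  [0, 0.56, 0, 0, 0, 0, -1],
  [0, 0.56, 0, 0, 0, 0, -1],
  [0, 0.56, 0, 0, 0, 0, -1],
])

```text
time: 9.35
position: [536.6, 201.3, 244.8]
orientation: [-0.0, 0.639, 0.769, -0.0]
force: [-1.3, -1.9, -2.6]
width: 0.2
grasp_force: 25.0
```

```bash
python3 - <<'E'
from h import *
b=snapshot('side');a=snapshot('scene')
for c in('side','scene'):
  for r in tip_of(c,'caddy_grip')[:2]+tip_of(c,'hook_seat')[:1]: print(c,round(r['p'],2),np.round(r['centre']))
B=cv2.resize(b[240:440,210:410],(400,400));A=cv2.resize(a[110:310,330:530],(400,400))
save('h2',cv2.convertScaleAbs(np.hstack([B,A]),alpha=1.4))
E
python3 go.py 538,201.5,213,10.7
```

```text
side 0.96 [ 436. -338.  102.]
side 0.74 [537. 201. 265.]
side 0.79 [503. 400. 198.]
scene 0.83 [ 428. -335.  104.]
scene 0.67 [535. 204. 263.]
scene 0.79 [769. 257. 197.]
t 9.65 p [536.4 201.6 245.3] yaw 10.6 F [ 0.8 -0.2 -2. ] w 0.2 g 25.0 j [-0.77  0.3   0.37  1.8  -0.12  1.07 -0.17]
538,201.5,213,10.7 [-0.0024, 0.0101, 0.2155, 0.0, -0.0001, -0.0004]
```

View pics/h2.png

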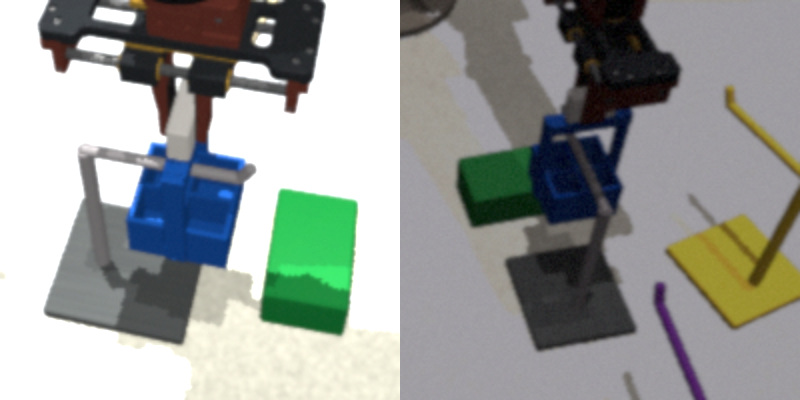

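The hook arm now passes through the caddy's opening, side crop (190,170). Lowering it onto the arm.

Emit:
carry_out([
  [0, 0.01, 0.06, 0, 0, 0, -1],
  [0, 0.01, 0.12, 0, 0, 0, -1],
  [0, 0.01, 0.17, 0, 0, 0, -1],
  [0, 0.01, 0.19, 0, 0, 0, -1],
  [0, 0.01, 0.205, 0, 0, 0, -1],
  [0, 0.01, 0.205, 0, 0, 0, -1],
  [0, 0.01, 0.205, 0, 0, 0, -1],
])

```text
time: 10.35
position: [538.5, 201.9, 214.6]
orientation: [0.0, 0.639, 0.769, 0.0]
force: [-0.2, -0.8, -2.0]
width: 0.205
grasp_force: 25.0
```

```bash
python3 go.py 538,201.5,213,10.7
```

```text
t 10.35 p [538.5 201.9 214.6] yaw 10.6 F [-0.2 -0.8 -2. ] w 0.21 g 25.0 j [-0.76  0.33  0.37  1.83 -0.14  1.01 -0.15]
538,201.5,213,10.7 [-0.0017, -0.0035, 0.0107, 0.0002, -0.0001, -0.0005]
```

Still bearing its weight; lower a little more until it touches.

Emit:
carry_out([
  [0, 0, 0.01, 0, 0, 0, -1],
  [0, 0, 0.01, 0, 0, 0, -1],
  [0, 0, 0.01, 0, 0, 0, -1],
])

```text
time: 10.65
position: [538.7, 201.9, 213.7]
orientation: [0.0, 0.639, 0.769, 0.001]
force: [-1.6, -0.8, 4.7]
width: 0.203
grasp_force: 25.0
```

Emit:
carry_out([
  [0, 0, 0.01, 0, 0, 0, -1],
  [0, 0, 0.01, 0, 0, 0, -1],
  [0, 0, 0.01, 0, 0, 0, -1],
])

```text
time: 10.95
position: [538.7, 201.9, 213.5]
orientation: [-0.0, 0.639, 0.769, 0.001]
force: [-5.4, -2.9, 15.1]
width: 0.2
grasp_force: 25.0
```

Emit:
carry_out([
  [0, 0, -0.01, 0, 0, 0, -1],
  [0, 0, -0.01, 0, 0, 0, 0.0],
  [0, 0, -0.01, 0, 0, 0, 0.0],
  [0, 0, -0.01, 0, 0, 0, 0.0],
  [0, 0, -0.01, 0, 0, 0, 0.0],
  [0, 0, -0.01, 0, 0, 0, 0.0],
])

```text
time: 11.55
position: [538.2, 201.8, 212.7]
orientation: [-0.0, 0.639, 0.77, -0.0]
force: [-0.1, 0.1, -0.3]
width: 0.5
grasp_force: 0.0
```

Emit:
carry_out([
  [0, 0, -0.1, 0, 0, 0, 0.0],
  [0, 0, -0.3, 0, 0, 0, 0.0],
  [0, 0, -0.6, 0, 0, 0, 0.0],
  [0, 0, -0.8, 0, 0, 0, 0.0],
  [0, 0, -0.8, 0, 0, 0, 0.0],
])

```text
time: 12.05
position: [540.5, 202.4, 337.7]
orientation: [0.001, 0.639, 0.769, 0.004]
force: [-0.4, 0.4, 0.5]
width: 0.499
grasp_force: 0.0
```

```bash
python3 - <<'E'
from h import *
b=snapshot('side');a=snapshot('scene')
for c in('side','scene'):
  for n in('caddy','caddy_grip','lever_handle','lever_pivot','rack','reagent','jar'):
    for r in tip_of(c,n)[:2]: print(c,n,round(r['p'],2),np.round(r['centre']))
B=cv2.resize(b[240:440,210:410],(400,400));A=cv2.resize(a[110:310,330:530],(400,400))
save('h3',cv2.convertScaleAbs(np.hstack([B,A]),alpha=1.4))
E
python3 go.py
```

```text
side caddy 0.86 [ 432. -336.    1.]
side caddy_grip 0.67 [ 438. -341.   98.]
side caddy_grip 0.56 [538. 204. 234.]
side lever_handle 0.75 [ 523. -332.   72.]
side lever_pivot 0.77 [ 677. -270.   75.]
side lever_pivot 0.56 [562. 204.  -1.]
side rack 0.6 [ 612. -221.    8.]
side reagent 0.64 [ 666. -414.    1.]
side jar 0.91 [ 588. -425.   -1.]
scene caddy 0.9 [539. 193.  86.]
scene caddy 0.73 [ 433. -335.    2.]
scene caddy_grip 0.95 [537. 208. 234.]
scene caddy_grip 0.56 [ 431. -334.  100.]
scene lever_handle 0.97 [ 526. -333.   75.]
scene lever_pivot 0.94 [ 675. -267.   74.]
scene lever_pivot 0.28 [440. 150.   4.]
scene rack 0.72 [ 619. -219.    7.]
scene reagent 0.85 [ 664. -417.   -4.]
scene jar 0.88 [ 588. -425.    3.]
t 12.85 p [538.3 201.8 332.9] yaw 10.6 F [-1.1  0.5  0.5] w 0.5 g 0.0 j [-0.79  0.23  0.39  1.68 -0.09  1.25 -0.19]
```

View pics/h3.png

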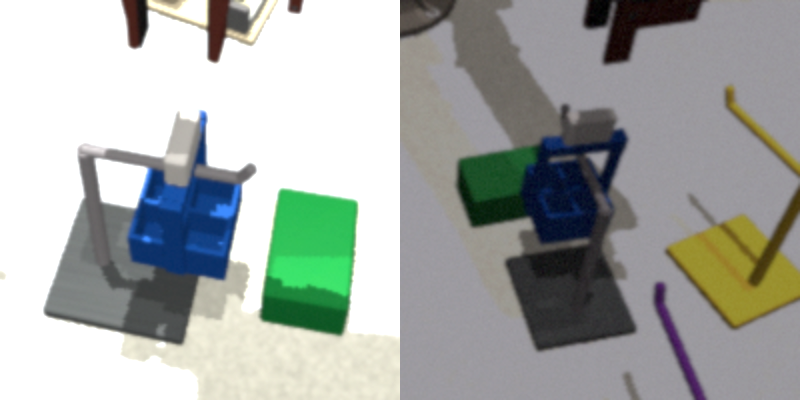

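The caddy hangs from the hook by its bar, side crop (185,180), slightly rolled by about 0.1 rad, and the gripper is clear. Next is the lever.

```bash
python3 go.py 545,60,320,14 540,-85,310,17 540,-230,300,20 538,-370,260,23.4 538,-370,120,23.4 538,-370,58,23.4
```

```text
t 12.85 p [538.3 201.8 332.9] yaw 10.6 F [-1.1  0.5  0.5] w 0.5 g 0.0 j [-0.79  0.23  0.39  1.68 -0.09  1.25 -0.19]
545,60,320,14 [-0.9372, -0.13, 0.0859, -0.0, -0.0, -0.0188]
540,-85,310,17 [-0.9299, -0.2662, 0.0667, 0.0, 0.0, -0.0167]
540,-230,300,20 [-0.9244, -0.2826, 0.0667, 0.0, 0.0, -0.0167]
538,-370,260,23.4 [-0.8725, -0.3317, 0.2667, 0.0, 0.0, -0.0189]
538,-370,120,23.4 [0.0, 0.0, 0.9333, 0.0, 0.0, 0.0]
538,-370,58,23.4 [0.0, 0.0, 0.4133, 0.0, 0.0, 0.0]
```

Emit:
carry_out([
  [-0.93, -0.13, 0.08, 0, 0, -0.018, 0],
  [-0.93, -0.13, 0.08, 0, 0, -0.018, -1],
  [-0.93, -0.13, 0.08, 0, 0, -0.018, -1],
  [-0.93, -0.13, 0.08, 0, 0, -0.018, -1],
], newtons=40)

```text
time: 13.25
position: [544.7, 53.6, 321.1]
orientation: [0.001, 0.621, 0.784, -0.001]
force: [0.6, 0.2, -0.8]
width: 0.263
grasp_force: 0.0
```

Emit:
carry_out([
  [-0.93, -0.27, 0.06, 0, 0, -0.017, -1],
  [-0.93, -0.27, 0.06, 0, 0, -0.017, -1],
  [-0.93, -0.27, 0.06, 0, 0, -0.017, -1],
  [-0.93, -0.27, 0.06, 0, 0, -0.017, -1],
])

```text
time: 13.65
position: [537.8, -91.0, 312.2]
orientation: [0.001, 0.599, 0.8, -0.001]
force: [0.0, -0.0, 0.2]
width: 0.007
grasp_force: 0.0
```

Emit:
carry_out([
  [-0.93, -0.28, 0.06, 0, 0, -0.017, -1],
  [-0.93, -0.28, 0.06, 0, 0, -0.017, -1],
  [-0.93, -0.28, 0.06, 0, 0, -0.017, -1],
  [-0.93, -0.28, 0.06, 0, 0, -0.017, -1],
])

```text
time: 14.05
position: [537.8, -235.9, 303.0]
orientation: [0.001, 0.577, 0.817, -0.001]
force: [-0.5, -0.2, 0.5]
width: 0.006
grasp_force: 0.0
```

Emit:
carry_out([
  [-0.87, -0.33, 0.27, 0, 0, -0.019, -1],
  [-0.87, -0.33, 0.27, 0, 0, -0.019, -1],
  [-0.87, -0.33, 0.27, 0, 0, -0.019, -1],
  [-0.87, -0.33, 0.27, 0, 0, -0.019, -1],
  [-0.87, -0.33, 0.27, 0, 0, -0.019, -1],
])

```text
time: 14.55
position: [537.8, -368.6, 261.6]
orientation: [-0.001, 0.549, 0.836, 0.0]
force: [0.4, 0.5, 1.0]
width: 0.009
grasp_force: 0.0
```

```bash
python3 - <<'E'
from h import *
w=snapshot('wrist')
for n in('lever_handle','lever_pivot','jar','reagent','rack'):
    for r in tip_of('wrist',n)[:1]: print(n,round(r['p'],2),np.round(r['centre']))
E
python3 go.py 538,-370,120,23.4 538,-370,58,23.4
```

```text
lever_handle 0.97 [ 522. -336.   74.]
jar 0.73 [ 585. -423.   -0.]
reagent 0.79 [ 665. -412.   -4.]
rack 0.71 [ 616. -220.    7.]
t 14.85 p [ 538.4 -367.7  262.9] yaw 23.5 F [ 0.8 -1.1 -0.1] w 0.01 g 0.0 j [ 0.08  0.46  0.61  1.6  -0.28  1.17  1.15]
538,-370,120,23.4 [-0.0131, -0.0098, 0.9526, 0.0004, 0.0, 0.0008]
538,-370,58,23.4 [0.0, 0.0, 0.4133, 0.0, 0.0, 0.0]
```

Emit:
carry_out([
  [-0.03, -0.01, 0.3, 0, 0, 0, -1],
  [-0.03, -0.01, 0.6, 0, 0, 0, -1],
  [-0.03, -0.01, 0.9, 0, 0, 0, -1],
  [-0.03, -0.01, 0.95, 0, 0, 0, -1],
  [-0.03, -0.01, 0.95, 0, 0, 0, -1],
])

```text
time: 15.35
position: [537.6, -373.2, 119.5]
orientation: [-0.001, 0.549, 0.836, -0.0]
force: [0.3, -0.4, 1.7]
width: 0.003
grasp_force: 0.0
```

Emit:
carry_out([
  [0, 0, 0.15, 0, 0, 0, -1],
  [0, 0, 0.3, 0, 0, 0, -1],
  [0, 0, 0.41, 0, 0, 0, -1],
  [0, 0, 0.41, 0, 0, 0, -1],
  [0, 0, 0.41, 0, 0, 0, -1],
])

```text
time: 15.85
position: [538.6, -374.6, 59.9]
orientation: [0.001, 0.549, 0.836, 0.0]
force: [-0.1, 0.5, 0.1]
width: 0.011
grasp_force: 0.0
```

```bash
cat > arc.py <<'E'
import sys,io,contextlib
sys.argv,args=[sys.argv[0]],sys.argv[1:]
from go import *
P=np.array([678,-266.]);off=float(args[0])
for a in map(float,args[1:]):
    th=np.pi+.45-.042-a; xy=P+170*np.array([np.cos(th),np.sin(th)])-off*np.array([np.sin(th),-np.cos(th)])
    print(a,np.round(xy),row(p,R,*tgt(*xy,58,np.degrees(th)-180)).tolist())
E
python3 arc.py 20 0 .1 .2 .3 .4 .5 .6 .7 .8 .85 .9
```

```text
t 15.85 p [ 538.6 -374.6   59.9] yaw 23.4 F [-0.1  0.5  0.1] w 0.01 g 0.0 j [ 0.17  0.68  0.49  1.75 -0.42  0.82  1.27]
0.0 [ 530. -352.] [0.1626, 0.007, 0.0122, 0.0003, 0.0005, 0.0002]
0.1 [ 522. -337.] [0.2764, -0.0006, 0.012, 0.0004, 0.0005, 0.032]
0.2 [ 516. -321.] [0.3904, 0.0032, 0.0118, 0.0004, 0.0004, 0.0638]
0.3 [ 511. -304.] [0.5035, 0.0184, 0.0117, 0.0004, 0.0004, 0.0957]
0.4 [ 508. -287.] [0.6145, 0.0447, 0.0116, 0.0004, 0.0004, 0.1275]
0.5 [ 507. -270.] [0.7223, 0.0821, 0.0114, 0.0004, 0.0004, 0.1593]
0.6 [ 507. -253.] [0.8258, 0.13, 0.0113, 0.0005, 0.0004, 0.1911]
0.7 [ 509. -236.] [0.924, 0.188, 0.0112, 0.0005, 0.0003, 0.223]
0.8 [ 513. -220.] [1.0159, 0.2555, 0.0112, 0.0005, 0.0003, 0.2548]
0.85 [ 516. -211.] [1.0593, 0.2926, 0.0112, 0.0005, 0.0003, 0.2707]
0.9 [ 519. -203.] [1.1007, 0.3319, 0.0111, 0.0005, 0.0003, 0.2866]
```

Emit:
carry_out([
  [0.08, 0, 0, 0, 0, 0, -1],
  [0.16, 0, 0.01, 0, 0, 0, -1],
  [0.22, 0, 0.01, 0, 0, 0.016, -1],
  [0.28, 0, 0.01, 0, 0, 0.032, -1],
  [0.33, 0, 0.01, 0, 0, 0.048, -1],
  [0.39, 0, 0.01, 0, 0, 0.064, -1],
])

```text
time: 16.45
position: [515.0, -320.1, 57.7]
orientation: [0.001, 0.631, 0.776, 0.0]
force: [3.3, -1.4, -0.9]
width: 0.004
grasp_force: 1.4
```

```bash
python3 - <<'E'
from h import *
snapshot('scene');print([ (round(r['p'],2),np.round(r['centre'])) for r in tip_of('scene','lever_handle')[:2]])
E
python3 arc.py 20 .2 .25 .3 .35 .4 .45 .5 .55 .6 .65 .7 .75 .8
```

```text
[(0.87, array([ 512., -298.,   77.]))]
t 16.55 p [ 514.9 -318.9   57.6] yaw 11.9 F [ 0.3 -0.4 -1. ] w 0.01 g 0.7 j [ 0.05  0.63  0.55  1.88 -0.46  0.76  1.06]
0.2 [ 516. -321.] [-0.013, 0.0037, -0.0027, 0.0004, 0.0001, 0.0001]
0.25 [ 513. -312.] [0.0439, -0.0015, -0.0027, 0.0004, 0.0001, 0.016]
0.3 [ 511. -304.] [0.1009, -0.0039, -0.0027, 0.0004, 0.0001, 0.0319]
0.35 [ 509. -296.] [0.1579, -0.0034, -0.0028, 0.0004, 0.0, 0.0479]
0.4 [ 508. -287.] [0.2149, -0.0001, -0.0028, 0.0004, 0.0, 0.0638]
0.45 [ 507. -279.] [0.2716, 0.006, -0.0028, 0.0004, 0.0, 0.0797]
0.5 [ 507. -270.] [0.3279, 0.015, -0.0028, 0.0004, 0.0, 0.0956]
0.55 [ 507. -262.] [0.3837, 0.0268, -0.0028, 0.0004, 0.0, 0.1115]
0.6 [ 507. -253.] [0.4389, 0.0414, -0.0028, 0.0004, -0.0, 0.1274]
0.65 [ 508. -245.] [0.4933, 0.0587, -0.0028, 0.0004, -0.0, 0.1433]
0.7 [ 509. -236.] [0.5467, 0.0787, -0.0027, 0.0004, -0.0, 0.1593]
0.75 [ 511. -228.] [0.5991, 0.1014, -0.0027, 0.0004, -0.0, 0.1752]
0.8 [ 513. -220.] [0.6502, 0.1266, -0.0027, 0.0004, -0.0, 0.1911]
```

Emit:
carry_out([
  [0.04, 0, 0, 0, 0, 0.016, -1],
  [0.1, 0, 0, 0, 0, 0.032, -1],
  [0.16, 0, 0, 0, 0, 0.048, -1],
  [0.21, 0, 0, 0, 0, 0.064, -1],
  [0.27, 0.005, 0, 0, 0, 0.08, -1],
  [0.33, 0.015, 0, 0, 0, 0.096, -1],
  [0.38, 0.027, 0, 0, 0, 0.112, -1],
  [0.44, 0.04, 0, 0, 0, 0.127, -1],
  [0.49, 0.059, 0, 0, 0, 0.143, -1],
  [0.545, 0.078, 0, 0, 0, 0.159, -1],
  [0.545, 0.078, 0, 0, 0, 0.159, -1],
])

```text
time: 17.65
position: [509.1, -238.0, 57.4]
orientation: [0.0, 0.802, 0.597, -0.0]
force: [-0.7, -3.6, 1.4]
width: 0.006
grasp_force: 1.2
```

```bash
python3 - <<'E'
from h import *
snapshot('scene')
for n in('lever_handle','rack'):print([ (round(r['p'],2),np.round(r['centre'])) for r in tip_of('scene',n)[:2]])
E
python3 arc.py 20 .7 .75 .8 .85 .9
```

```text
[(0.83, array([ 517., -217.,   76.]))]
[(0.56, array([ 622., -175.,    7.]))]
t 17.8 p [ 509.1 -238.4   57.3] yaw -16.7 F [-0.7 -1.6  2.8] w 0.0 g 1.2 j [-0.19  0.61  0.69  1.99 -0.57  0.74  0.56]
0.7 [ 509. -236.] [0.0143, -0.002, -0.0049, 0.0002, 0.0, 0.0004]
0.75 [ 511. -228.] [0.0712, -0.0071, -0.0049, 0.0002, 0.0, 0.0163]
0.8 [ 513. -220.] [0.1282, -0.0095, -0.0049, 0.0002, 0.0, 0.0322]
0.85 [ 516. -211.] [0.1852, -0.009, -0.0049, 0.0002, 0.0, 0.0481]
0.9 [ 519. -203.] [0.2422, -0.0056, -0.0049, 0.0002, 0.0, 0.0641]
```

Emit:
carry_out([
  [0.03, 0, 0, 0, 0, 0.008, -1],
  [0.06, 0, 0, 0, 0, 0.016, -1],
  [0.09, 0, 0, 0, 0, 0.024, -1],
  [0.12, 0, 0, 0, 0, 0.032, -1],
  [0.15, 0, 0, 0, 0, 0.04, -1],
  [0.18, 0, 0, 0, 0, 0.048, -1],
  [0.18, 0, 0, 0, 0, 0.048, -1],
])

```text
time: 18.5
position: [516.1, -212.3, 56.9]
orientation: [-0.0, 0.845, 0.534, -0.001]
force: [-1.6, -3.2, 2.9]
width: 0.006
grasp_force: 2.0
```

```bash
python3 arc.py 20 .85 .9 .95
```

```text
t 18.5 p [ 516.1 -212.3   56.9] yaw -25.4 F [-1.6 -3.2  2.9] w 0.01 g 2.0 j [-0.27  0.62  0.73  2.   -0.61  0.75  0.4 ]
0.85 [ 516. -211.] [0.0048, -0.0047, -0.0076, -0.0003, 0.0002, -0.0005]
0.9 [ 519. -203.] [0.0616, -0.0101, -0.0077, -0.0003, 0.0002, 0.0154]
0.95 [ 522. -195.] [0.1186, -0.0126, -0.0077, -0.0003, 0.0002, 0.0313]
```

Emit:
carry_out([
  [0.012, -0.002, 0, 0, 0, 0.004, -1],
  [0.024, -0.004, 0, 0, 0, 0.008, -1],
  [0.036, -0.006, 0, 0, 0, 0.012, -1],
  [0.044, -0.008, 0, 0, 0, 0.014, -1],
  [0.044, -0.008, 0, 0, 0, 0.014, -1],
])

```text
time: 19.0
position: [518.1, -206.5, 56.9]
orientation: [0.0, 0.857, 0.516, -0.0]
force: [-2.6, -4.8, 1.9]
width: 0.005
grasp_force: 2.5
```

Emit:
carry_out([
  [0.008, 0, 0, 0, 0, 0, -1],
  [0.013, 0, 0, 0, 0, 0, -1],
  [0.013, 0, 0, 0, 0, 0, -1],
])

```text
time: 19.3
position: [518.5, -205.5, 56.9]
orientation: [0.0, 0.857, 0.515, -0.001]
force: [-3.4, -6.8, 0.8]
width: 0.004
grasp_force: 3.5
```

Force is climbing (7.6 N), so the stop is reached. Pressing to about 13 N in small steps.

Emit:
carry_out([
  [0.007, 0, 0, 0, 0, 0, -1],
  [0.013, 0, 0, 0, 0, 0, -1],
  [0.013, 0, 0, 0, 0, 0, -1],
])

```text
time: 19.6
position: [518.7, -205.0, 56.9]
orientation: [0.001, 0.857, 0.515, -0.001]
force: [-5.5, -7.7, 2.4]
width: 0.005
grasp_force: 5.0
```

Emit:
carry_out([
  [0.007, 0, 0, 0, 0, 0, -1],
  [0.013, 0, 0, 0, 0, 0, -1],
  [0.013, 0, 0, 0, 0, 0, -1],
])

```text
time: 19.9
position: [519.0, -204.5, 57.0]
orientation: [0.001, 0.858, 0.514, -0.002]
force: [-6.2, -11.5, 2.1]
width: 0.006
grasp_force: 6.5
```

Emit:
carry_out([
  [0.007, 0, 0, 0, 0, 0, -1],
  [0.007, 0, 0, 0, 0, 0, -1],
  [0.007, 0, 0, 0, 0, 0, -1],
  [0.007, 0, 0, 0, 0, 0, -1],
])

```text
time: 20.3
position: [519.1, -204.2, 57.0]
orientation: [0.002, 0.858, 0.514, -0.002]
force: [-7.2, -12.0, 1.5]
width: 0.003
grasp_force: 7.3
```

```bash
python3 - <<'E'
from h import *
O=np.array([612,-263]);c,s=np.cos(-.042),np.sin(-.042)
for cam in('scene','side','wrist'):
  snapshot(cam)
  for n in('lever_handle','rack','feeder'):
    for r in tip_of(cam,n)[:1]:
      q=r['centre'];d=np.array(q[:2])-O;print(cam,n,round(r['p'],2),np.round(q),'feeder xy',np.round([c*d[0]+s*d[1],-s*d[0]+c*d[1]]))
E
python3 arc.py 20 .9 .8 .7 .6 .5 .4
```

```text
scene lever_handle 0.85 [ 528. -187.   77.] feeder xy [-87.  72.]
scene rack 0.67 [ 625. -165.    8.] feeder xy [ 8. 98.]
scene feeder 0.73 [ 615. -264.   -0.] feeder xy [ 3. -1.]
side lever_handle 0.82 [ 532. -182.   76.] feeder xy [-84.  78.]
side rack 0.85 [ 616. -166.   11.] feeder xy [ 0. 97.]
side feeder 0.68 [ 613. -264.   -1.] feeder xy [ 1. -1.]
wrist lever_handle 0.61 [ 529. -185.   79.] feeder xy [-86.  74.]
wrist rack 0.91 [ 618. -166.    8.] feeder xy [ 2. 97.]
wrist feeder 0.92 [ 610. -267.   -2.] feeder xy [-2. -4.]
t 20.9 p [ 519.1 -204.2   57. ] yaw -28.1 F [ -7.3 -12.7   1.6] w 0.0 g 7.3 j [-0.3   0.63  0.75  2.   -0.62  0.75  0.34]
0.9 [ 519. -203.] [0.0038, -0.0052, -0.007, 0.0001, 0.0018, 0.0003]
0.8 [ 513. -220.] [-0.1087, 0.0136, -0.0064, 0.0001, 0.0018, -0.0315]
0.7 [ 509. -236.] [-0.2188, 0.0436, -0.0057, -0.0, 0.0018, -0.0633]
0.6 [ 507. -253.] [-0.3253, 0.0844, -0.0051, -0.0001, 0.0018, -0.0951]
0.5 [ 507. -270.] [-0.4272, 0.1357, -0.0045, -0.0002, 0.0018, -0.127]
0.4 [ 508. -287.] [-0.5235, 0.1969, -0.0039, -0.0003, 0.0018, -0.1588]
```

Lever at about 0.9 rad under 14 N, rack at y about 97 mm. Letting the lever back gently along the arc.

Emit:
carry_out([
  [-0.05, 0.006, 0, 0, 0, -0.016, -1],
  [-0.11, 0.014, 0, 0, 0, -0.032, -1],
  [-0.22, 0.044, 0, 0, 0, -0.063, -1],
  [-0.325, 0.084, 0, 0, 0, -0.095, -1],
  [-0.427, 0.136, 0, 0, 0, -0.127, -1],
  [-0.523, 0.197, 0, 0, 0, -0.159, -1],
  [-0.523, 0.197, 0, 0, 0, -0.159, -1],
])

```text
time: 21.6
position: [510.9, -285.3, 57.1]
orientation: [0.001, 0.703, 0.711, -0.0]
force: [-0.9, -2.0, 1.4]
width: 0.006
grasp_force: 1.1
```

```bash
python3 arc.py 20 .3 .2 .1 0 ; python3 arc.py 38 0
```

```text
t 21.6 p [ 510.9 -285.3   57.1] yaw 0.7 F [-0.9 -2.   1.4] w 0.01 g 1.1 j [-0.04  0.61  0.6   1.93 -0.5   0.74  0.87]
0.3 [ 511. -304.] [-0.1259, 0.0004, -0.0057, 0.0002, 0.0004, -0.0306]
0.2 [ 516. -321.] [-0.236, 0.0301, -0.0055, 0.0002, 0.0004, -0.0624]
0.1 [ 522. -337.] [-0.3426, 0.0706, -0.0054, 0.0002, 0.0004, -0.0943]
0.0 [ 530. -352.] [-0.4447, 0.1216, -0.0053, 0.0002, 0.0004, -0.1261]
t 21.6 p [ 510.9 -285.3   57.1] yaw 0.7 F [-0.9 -2.   1.4] w 0.01 g 1.1 j [-0.04  0.61  0.6   1.93 -0.5   0.74  0.87]
0.0 [ 537. -368.] [-0.5554, 0.1679, -0.0051, 0.0002, 0.0004, -0.1261]
```

Emit:
carry_out([
  [-0.13, 0, 0, 0, 0, -0.031, -1],
  [-0.236, 0.03, 0, 0, 0, -0.062, -1],
  [-0.343, 0.07, 0, 0, 0, -0.094, -1],
  [-0.445, 0.12, 0, 0, 0, -0.126, -1],
  [-0.555, 0.168, 0, 0, 0, -0.126, -1],
  [-0.555, 0.168, 0, 0, 0, -0.126, -1],
  [-0.555, 0.168, 0, 0, 0, -0.126, -1],
])

```text
time: 22.3
position: [537.7, -364.1, 56.4]
orientation: [-0.001, 0.549, 0.836, 0.001]
force: [-0.5, -0.0, -0.1]
width: 0.003
grasp_force: 0.0
```

Emit:
carry_out([
  [0, 0, -0.2, 0, 0, 0, -1],
  [0, 0, -0.5, 0, 0, 0, -1],
  [0, 0, -0.8, 0, 0, 0, -1],
  [0, 0, -1, 0, 0, 0, -1],
  [0, 0, -1, 0, 0, 0, -1],
])

```text
time: 22.8
position: [539.7, -365.4, 211.6]
orientation: [0.004, 0.549, 0.836, 0.001]
force: [0.2, 0.7, -0.4]
width: 0.003
grasp_force: 0.0
```

```bash
python3 - <<'E'
from h import *
O=np.array([612,-263]);c,s=np.cos(-.042),np.sin(-.042)
I=[]
for cam in('scene','side'):
  I.append(snapshot(cam))
  for n in('lever_handle','rack','caddy','caddy_grip','reagent','jar','tipbox'):
    for r in tip_of(cam,n)[:2]:
      q=r['centre'];d=np.array(q[:2])-O;print(cam,n,round(r['p'],2),np.round(q),'feeder xy',np.round([c*d[0]+s*d[1],-s*d[0]+c*d[1]]))
save('end',cv2.resize(cv2.convertScaleAbs(np.hstack([I[0][130:330,120:470],I[1][130:430,250:450][:200]]),alpha=1.5),(800,291)))
print(state()['position'],state()['force'])
E
```

```text
scene lever_handle 0.9 [ 523. -336.   78.] feeder xy [-86. -76.]
scene rack 0.62 [ 622. -162.    9.] feeder xy [  6. 101.]
scene caddy 0.97 [ 432. -335.   -3.] feeder xy [-177.  -79.]
scene caddy 0.78 [537. 200.  90.] feeder xy [-94. 460.]
scene caddy_grip 0.85 [ 431. -334.  104.] feeder xy [-178.  -78.]
scene caddy_grip 0.69 [538. 205. 229.] feeder xy [-94. 465.]
scene reagent 0.76 [ 664. -415.   -1.] feeder xy [  58. -150.]
scene jar 0.56 [ 587. -423.    3.] feeder xy [ -18. -161.]
scene tipbox 0.86 [442. 150.   3.] feeder xy [-187.  406.]
side lever_handle 0.96 [ 522. -332.   78.] feeder xy [-87. -73.]
side rack 0.82 [ 615. -168.   11.] feeder xy [-1. 96.]
side rack 0.7 [538. 195.  89.] feeder xy [-93. 455.]
side caddy 0.69 [537. 197.  87.] feeder xy [-94. 457.]
side caddy 0.6 [ 434. -341.    2.] feeder xy [-175.  -85.]
side caddy_grip 0.94 [ 436. -340.   98.] feeder xy [-173.  -84.]
side caddy_grip 0.66 [536. 203. 233.] feeder xy [-95. 462.]
side reagent 0.69 [ 668. -417.    1.] feeder xy [  62. -151.]
side reagent 0.54 [540. 199.  88.] feeder xy [-92. 459.]
side jar 0.92 [ 590. -425.   -1.] feeder xy [ -15. -163.]
side jar 0.67 [559. 205.   1.] feeder xy [-73. 466.]
side tipbox 0.85 [440. 157.   2.] feeder xy [-190.  412.]
[ 537.56624125 -365.6439937   206.87796635] [ 0.69141969  0.08668849 -0.21032558]
```

View pics/end.png

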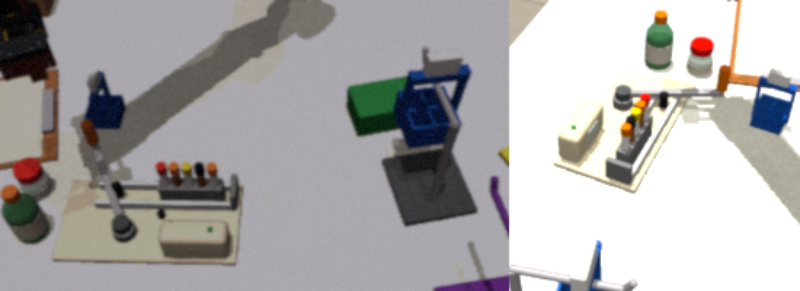

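The final picture shows the caddy on the hook at (430,110), the lever back at rest at (105,180), the rack by the gate at (192,185), and the bystanders where they were. Handing in.

```bash
python3 -c "
from bench import *
print(hand_in())"
```

```text
the job is handed in; nothing more can be done
None
```

I handed the job in at about 23 s; no verdict came back. By the cameras, the caddy hangs released on the steel hook, the lever was pressed to its stop at about 14 N and is back at rest, the rack is at y of about 98 mm, and the bystanders had not moved.

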